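Clear the hall key rail into the returns box

ROBOT

A 6-joint arm with a two-finger parallel gripper is mounted at the origin on the work surface. World frame = base frame: x ahead of the robot, y to its left, z up, the work surface at z = 0. Lengths are in m, angles in rad, forces in N, time in s.
With the tool pointing down it reaches from about 0.25 to 0.775 m from the base axis. Payload 4 kg.
Tool frame: the origin (TCP) lies on the centre line of the jaws, within the pads' length; the fingertips stand robot.tips_ahead ahead of it and the grasp point (between the pads) lies 8 mm behind it (robot.tips_ahead is the distance from the TCP to the fingertips, in m); z points along the fingers, y is the line along which they close (so a half turn about z gives the same grasp; the last joint's range is limited). The gripper opens to 94 mm and grips with 3 to 60 N. Pads are 16 mm wide; open, the fingers measure 119 mm over their backs; the gripper's body (75 mm by 177 mm) begins 78 mm behind the grasp point.
Start: joints at [1.111, 0.087, 1.371, -0, 1.684, -0.103], TCP at [0.192, 0.515, 0.217] pointing down, gripper open.
Joint ranges: [-3.1, 3.1], [-0.76, 2.03], [0.27, 2.55], [-1.08, 4.22], [0.17, 2.65], [-2.57, 2.57]. Speed limits (rad/s): [2.79, 2.79, 3.14, 3.14, 3.14, 3.14].

INTERFACE

Orientations are given as [roll, pitch, yaw] about the fixed x, y, z axes, in that order (R = Rz(yaw) Ry(pitch) Rx(roll)).
In Python, from bench import robot, snapshot, close_job, spotter gives the robot as it stands. The module is installed in compiled form; this text tells all that it offers.
- The arm moves only by the tool servo_tool, never from a script. Its argument "commands" is one flat list of numbers, 7 for each row, row after row: the shift along the tool's x, y, z in m, then the turn, a rotation vector about the tool's x, y, z in degrees, then the finger opening in m, from 0 to 0.094. In form: [x, y, z, ax, ay, az, grip, x, y, z, ax, ay, az, grip, ...]. A call has 1 to 10 rows; each row is the pose to reach, as a shift and turn from the pose commanded when the call began, along the tool's axes at that moment; what a row does not reach only later rows make up. A row lasts 1/8 s, in which the tool goes at most 62.5 mm and 10.7 degrees, less where a joint would pass 70% of its speed; a pose out of reach is approached as far as the arm can. A call with a gripper value outside its range is refused whole. The fingers move at their own pace and stop on an object; the grip force is fixed at half the most. Time passes only in rows, so rows that repeat a pose let the fingers close. It gives the time, the measured TCP pose, the force, the opening and the grip force at its end, in the units of the state.
- robot.get_obs(): the state, without advancing time (a new reading comes with each control period).
- snapshot(name): name is "scene" or "top" or "wrist"; returns a dict with "img" (480x640x3 uint8, blue, green, red), "camera_matrix" (3x3 intrinsics, pixels), "k1" (the pictures are not rectified: a ray, as slopes to the right and down, at radius r is drawn at 1 + k1 r^2 times it, then the intrinsics apply), "extrinsics" (4x4, takes a point from camera to world coordinates); the wrist camera has in their place "hand_eye" (4x4, takes a point from camera to tool coordinates, whose origin is the TCP and whose axes are the flange's). Camera axes: x right, y down, z forward; pixel columns grow to the right and rows downward; lengths in m; the calibration is good to about 2 mm. A picture is of the moment at which its call begins: read the wrist's pose just before it. There is no depth.
- close_job(): hands the job in; it is judged then, once.
Trained networks look in a picture, given as the dict that the camera call returned (one of the last four; its "shot" number tells which), for a name from the list of things; names that differ only in an ending like _2 or _b are one class to them, and where a whole thing is asked for, a point or a joint stands for the part that bears it (a point fixed in the world has none). Each returns a list of dicts, best first, with "conf" (0 to 1); they miss things now and then, are a little off and sometimes report something else, mostly with a low value. They report only what shows in the picture. A call takes as long as a camera call. They do not tell look-alikes from the thing itself.
- spotter.trace(name, picture): "region" (480x640 bool, what is visible of it) and "box" ([left, top, width, height] in pixels, round what is visible of it).
The state is a dict: "time": time; "joint_positions": joint angles; "qvel": joint speeds; "joint_torque": joint torques, N m; "tool_pos": TCP position; "ee_rot": TCP orientation; "wrist_force": force on the tool from outside, world axes, zero at the start; "wrist_torque": the same for the moment, N m; "width": finger opening in m; "finger_force": force on a finger pad.
Only numpy, scipy, OpenCV 4.12 (cv2) and the standard library are available. Lean on these libraries where they do the work, as an engineer would, in place of code of your own. Each camera call takes 0.05 s, during which the arm holds its last target. There are 200 camera calls.

TASK

Hand in the old keys: pull the returns box's flap all the way down, unclip every square-headed key tag from the rail by lifting it up out of its catch, lay the tags and the green bike lock key from the shelf on the open flap, and with all of them loaded push the flap fully shut so that everything ends up inside the box. Leave the round-headed tag clipped in its place and do not disturb the other things on the shelf.

Things in the scene. Friction and masses are not known exactly. Their poses are not given: they have to be found in the camera images.
- box: Returns box, fixed: grey steel, inside 200 mm wide (y) and 120 mm deep (x 0 to 120 mm), 228 mm high with a roof; walls 5 mm. Origin: on the shelf below the hinge line, mid-width; x points into the box (away from the robot at yaw 0), y along its width, z up. Inner floor at z = 12 mm. Its front above z = 60 mm is closed by the flap.
- flap (a joint): Flap angle: 0 shut (upright), 1.57 fully down (level, lying towards the box's -x). Hinge friction 0.25 N m plus damping, flap 0.4 kg: past about 0.7 rad it sinks slowly to fully down and stays there; upright it stays shut. About 5 N at the grip bar lifts it again. May start slightly ajar.
- flap_hinge (a point): Point on the hinge axis (the axis runs along the box's y), mid-width, 60 mm above the shelf.
- flap_grip (a point): Centre of the flap's grip bar: steel, round, 22 mm thick, 40 mm long, parallel to the hinge, on a 16 mm wide stalk at the flap's free edge, 200 mm from the hinge and 5 mm outside the plane of the inner face. Shut, it stands 32 mm above the roof. It can be pinched over its two ends from above and carried round the hinge without turning the hand.
- flap_tray (a point): Point on the flap's inner face, mid-width, 80 mm from the hinge. Flap down, that face is a level tray 60 mm above the shelf, 158 mm long (hinge to free edge) by 186 mm, with 28 mm high side cheeks and an 18 mm lip at the free edge, open to the box at the hinge. Things on it slide into the box as the flap is pushed up.
- rail: Key rail, fixed: black plastic bar 320 mm long (y), 80 mm deep (x -50 to +30 mm), with six slots 48 mm apart (y = -120, -72, -24, 24, 72, 120 mm). Origin: on the shelf mid-length, at the plane of the tags' backs; x away from the robot at yaw 0, z up. Slot floor at z = 20 mm, top of the back wall at z = 54 mm.
- rail_slot (a point): Centre of the floor of the rail's slot at y = +24 mm. In every slot a sprung steel roller at the front catches over the tag's ridge: pull the tag straight up with about 5 to 9 N; after 20 mm of lift it is past the catch, after 35 mm clear of the slot.
- round_tag: Round-headed key tag: same blade, ridge and axes as the square-headed tags, but the bamboo head is a disc 46 mm across, and it is 85 mm tall in all. Clipped in one of the rail's slots; it stays there.
- bike_key: Bike lock key lying flat on the shelf, 70 mm long, 35 g: green plastic head 34 x 26 mm and 11 mm thick, centred at x = -18 mm; steel blade towards +x (10 mm wide, with a bit near its end). Origin: underside, near the joint of head and blade; z up as it lies, y across.
- bowl: Bystander: grey ceramic bowl 130 mm across, 55 mm high, origin under its centre.
- case: Bystander: sliding-lid bamboo case 200 x 75 x 42 mm lying along its x, origin under its centre.
- umbrella: Bystander: compact steel umbrella frame lying along its x, 250 mm long, 36 mm thick, origin on the shelf near its middle.
- mug: Bystander: white mug, 72 mm across, 85 mm high, origin under its centre.
- torch: Bystander: torch standing upright, 40 mm across, 135 mm high, origin under its centre.
- tape: Bystander: tape measure standing, 62 x 32 x 58 mm, origin under its centre.
- tag_a: Square-headed key tag, one of up to five alike (absent: None). Flat, 80 mm tall, 8 mm thick, 35 g: lower 40 mm a steel blade 24 mm wide, upper 40 mm a square bamboo head 34 mm wide. Origin: middle of the blade's lower end; z up to the head, x thickness, y width. On the blade's -x face a 3 mm ridge, 10 mm from the lower end. Starts upright, clipped in a rail slot, top 46 mm clear above the rail.
- tag_b: Square-headed key tag like tag_a (same sizes and axes); may be absent.
- tag_c: Square-headed key tag like tag_a (same sizes and axes); may be absent.
- tag_d: Square-headed key tag like tag_a (same sizes and axes); may be absent.
- tag_e: Square-headed key tag like tag_a (same sizes and axes); may be absent.
There are look-alikes about, which are no part of the job. What is shaped like the tag_a but pink or red is not meant.

How it is judged:
On the way, in this order (a step that is already met when the one before it is completed fails the run):
1. the flap is pulled all the way down (beyond 1.4 rad) (value of joint flap above 1.4 rad), for 0.2 s.
2. every square-headed tag and the bike lock key lie let go on the open flap (or already inside the box), the flap still down (value of joint flap above 1.3 rad and x of tag_a in the frame of box between -0.175 and 0.125 m and y of tag_a in the frame of box between -0.105 and 0.105 m and z of tag_a in the frame of box between 0 and 0.17 m and contact force between each of tag_a, tag_b, tag_c, tag_d, tag_e, bike_key and the fingers below 0.1 N and x of tag_b in the frame of box between -0.175 and 0.125 m and y of tag_b in the frame of box between -0.105 and 0.105 m and z of tag_b in the frame of box between 0 and 0.17 m and x of tag_c in the frame of box between -0.175 and 0.125 m and y of tag_c in the frame of box between -0.105 and 0.105 m and z of tag_c in the frame of box between 0 and 0.17 m and x of tag_d in the frame of box between -0.175 and 0.125 m and y of tag_d in the frame of box between -0.105 and 0.105 m and z of tag_d in the frame of box between 0 and 0.17 m and x of tag_e in the frame of box between -0.175 and 0.125 m and y of tag_e in the frame of box between -0.105 and 0.105 m and z of tag_e in the frame of box between 0 and 0.17 m and x of bike_key in the frame of box between -0.175 and 0.125 m and y of bike_key in the frame of box between -0.105 and 0.105 m and z of bike_key in the frame of box between 0 and 0.17 m), for 0.2 s.
At the end, for the whole second after the job is handed in: The flap is shut to within 0.06 rad (about 12 mm at its free edge), every square-headed tag present and the bike lock key are inside the box and at rest, and the round-headed tag is still in its slot (within 15 mm of where it was) (value of joint flap below 0.06 rad and distance of round_tag from where it was at the start of the episode below 0.015 m and x of tag_a in the frame of box between -0.005 and 0.125 m and y of tag_a in the frame of box between -0.105 and 0.105 m and z of tag_a in the frame of box between 0 and 0.215 m and linear speed of each of tag_a, tag_b, tag_c, tag_d, tag_e, bike_key below 0.03 m/s and x of tag_b in the frame of box between -0.005 and 0.125 m and y of tag_b in the frame of box between -0.105 and 0.105 m and z of tag_b in the frame of box between 0 and 0.215 m and x of tag_c in the frame of box between -0.005 and 0.125 m and y of tag_c in the frame of box between -0.105 and 0.105 m and z of tag_c in the frame of box between 0 and 0.215 m and x of tag_d in the frame of box between -0.005 and 0.125 m and y of tag_d in the frame of box between -0.105 and 0.105 m and z of tag_d in the frame of box between 0 and 0.215 m and x of tag_e in the frame of box between -0.005 and 0.125 m and y of tag_e in the frame of box between -0.105 and 0.105 m and z of tag_e in the frame of box between 0 and 0.215 m and x of bike_key in the frame of box between -0.005 and 0.125 m and y of bike_key in the frame of box between -0.105 and 0.105 m and z of bike_key in the frame of box between 0 and 0.215 m); the robot touches nothing.
It fails at once if the round-headed tag is pulled or knocked out of its slot (moved over 15 mm) (distance of round_tag from where it was at the start of the episode above 0.015 m).
It fails at once if another thing on the shelf (bowl, case, umbrella, mug, torch, tape) is disturbed (moved over 30 mm) (distance of any of bowl, case, umbrella, mug, torch, tape from where it was at the start of the episode above 0.03 m).
Of tag_a, tag_b, tag_c, tag_d, tag_e only 3 to 5 are there at a start; the rules pass over those that are not, and their reading is None.
At some moment in a run one of bike_key may be knocked a few centimetres aside while the robot is not near it.
Once in a run the grip may slacken for a moment while it holds something.
It also fails if it takes over 210 s, if anything falls off the work surface, if the arm or the gripper's body presses on something with over 40 N, if the wrist force passes 120 N, or if a joint passes its speed limit or range.

## Working session

There is one attempt and no reset: what is moved stays moved. The work goes in short steps, Python scripts to look and compute and a tool call to move; the robot and the scene stay as the last step left them, time stands still between calls to the robot, and variables do not carry over. Pictures are saved under pics/ and viewed, at most 14 in all, crops included, and the job is handed in when it is done.

Besides the shell and the picture viewer there is one more tool, called after "Request:" as name(argument=value, ...) on one line, values as JSON. servo_tool: Moves the arm, as the interface text tells. Its arguments: {"type":"object","properties":{"commands":{"type":"array","items":{"type":"number"}}},"required":["commands"]}

```bash
mkdir -p pics; cat > h.py <<'E'
import numpy as np, cv2
from bench import robot, snapshot, close_job, spotter
from scipy.spatial.transform import Rotation as R
def tool():
    o=robot.get_obs(); T=np.eye(4); T[:3,:3]=R.from_euler('xyz',o['ee_rot']).as_matrix(); T[:3,3]=o['tool_pos']; return T
def shot(name):
    T=tool(); s=snapshot(name)
    s['E']=np.array(s['extrinsics']) if 'extrinsics' in s else T@np.array(s['hand_eye'])
    return s
def ray(s,u,v):
    K=np.array(s['camera_matrix']); k=s['k1']
    d=np.array([(u-K[0,2])/K[0,0],(v-K[1,2])/K[1,1]]); x=d.copy()
    for _ in range(30): x=d/(1+k*(x@x))
    r=s['E'][:3,:3]@np.array([x[0],x[1],1]); return s['E'][:3,3],r/np.linalg.norm(r)
def atz(s,u,v,z):
    o,r=ray(s,u,v); return o+r*(z-o[2])/r[2]
def proj(s,p):
    K=np.array(s['camera_matrix']); q=np.linalg.inv(s['E'])@np.r_[p,1]; x=q[:2]/q[2]; x=x*(1+s['k1']*(x@x))
    return K[:2,:2]@x+K[:2,2]
def tri(*a):
    A=np.zeros((3,3));b=np.zeros(3)
    for s,u,v in a:
        o,r=ray(s,u,v);M=np.eye(3)-np.outer(r,r);A+=M;b+=M@o
    p=np.linalg.solve(A,b); return p,[np.linalg.norm(proj(s,p)-[u,v]) for s,u,v in a]
def rel(p,yaw=None):
    "shift in the tool axes to world TCP p, turn about tool z to make tool y point at world angle yaw(deg)"
    T=tool(); d=T[:3,:3].T@(np.array(p)-T[:3,3]); out=[np.round(d,4)]
    if yaw is not None:
        y=T[:3,:3].T@[np.cos(np.radians(yaw)),np.sin(np.radians(yaw)),0]
        a=np.degrees(np.arctan2(-y[0],y[1])); out.append(round((a+90)%180-90,1))
    return out
E
python3 - <<'E'
from h import *
import pickle
print(robot.tips_ahead, robot.get_obs()['ee_rot'],robot.get_obs()['joint_positions'])
names=['box','flap','flap_grip','rail','round_tag','bike_key','tag_a','bowl','case','umbrella','mug','torch','tape']
for n in ['scene','top','wrist']:
    s=shot(n); cv2.imwrite(f'pics/{n}0.png',s['img'])
    print(n, np.round(s['E'],3).tolist())
    for k in names:
        for d in spotter.trace(k,s):
            if d['conf']>.2:
                ys,xs=np.nonzero(d['region']); print(' ',k,round(d['conf'],2),d['box'],'c',xs.mean().round(1),ys.mean().round(1))
E
```

```text
0.011 [-3.13936183e+00 -2.18615112e-04  2.78478356e+00] [ 1.11089765e+00  8.79903036e-02  1.37223510e+00 -1.21904219e-05
  1.68360873e+00 -1.03091191e-01]
scene [[0.519, 0.622, -0.586, 1.337], [0.855, -0.385, 0.348, -0.519], [-0.009, -0.682, -0.732, 1.195], [0.0, 0.0, 0.0, 1.0]]
  box 0.78 [401.0, 188.1, 114.2, 136.6] c 452.3 255.3
  box 0.29 [261.7, 316.2, 17.3, 13.8] c 270.1 322.6
  flap 0.55 [404.4, 186.2, 64.8, 55.1] c 434.9 209.4
  flap_grip 0.57 [400.1, 185.0, 71.3, 64.9] c 433.4 210.7
  rail 0.57 [213.0, 293.0, 130.8, 89.9] c 276.4 336.1
  round_tag 0.62 [258.7, 316.7, 23.1, 16.9] c 270.4 322.5
  bike_key 0.53 [262.9, 268.8, 16.6, 20.2] c 271.1 281.9
  tag_a 0.69 [300.8, 297.4, 11.5, 14.0] c 305.2 304.3
  tag_a 0.6 [295.8, 261.4, 13.2, 26.6] c 302.1 274.2
  tag_a 0.59 [316.6, 288.4, 11.0, 14.1] c 322.0 294.9
  tag_a 0.51 [320.0, 339.3, 13.0, 26.8] c 326.7 350.7
  tag_a 0.5 [227.8, 332.1, 12.1, 20.8] c 233.3 343.0
  tag_a 0.47 [283.9, 351.0, 7.2, 22.5] c 286.2 361.0
  tag_a 0.23 [355.5, 175.7, 11.8, 28.2] c 358.5 187.7
  bowl 0.75 [155.0, 284.2, 51.7, 49.4] c 180.2 306.2
  case
[... 981 characters left out ...]
owl 0.7 [405.1, 250.6, 38.4, 38.2] c 424.6 267.6
  case 0.68 [156.5, 210.9, 36.5, 60.1] c 173.1 241.8
  case 0.6 [199.6, 196.1, 70.8, 16.7] c 232.6 201.7
  umbrella 0.79 [455.0, 184.4, 15.5, 74.8] c 462.5 219.7
  umbrella 0.44 [401.4, 208.5, 12.0, 7.8] c 407.2 211.0
  mug 0.68 [311.5, 156.9, 21.6, 27.6] c 321.0 172.3
  torch 0.53 [398.0, 305.6, 14.4, 12.0] c 404.3 309.8
  tape 0.51 [230.3, 302.0, 16.0, 20.0] c 237.4 311.0
wrist [[0.35, 0.911, 0.218, 0.129], [0.937, -0.34, -0.082, 0.539], [-0.0, 0.233, -0.972, 0.385], [0.0, 0.0, 0.0, 1.0]]
  box 0.29 [312.5, 382.8, 63.0, 32.7] c 346.3 401.2
  case 0.69 [313.1, 382.4, 65.7, 33.4] c 346.3 401.7
  tape 0.51 [143.4, 332.3, 9.9, 3.9] c 149.6 332.6
```

View pics/scene0.png

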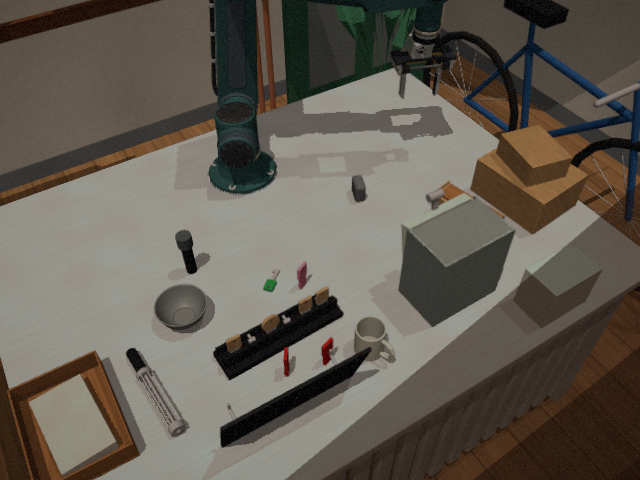

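View pics/top0.png

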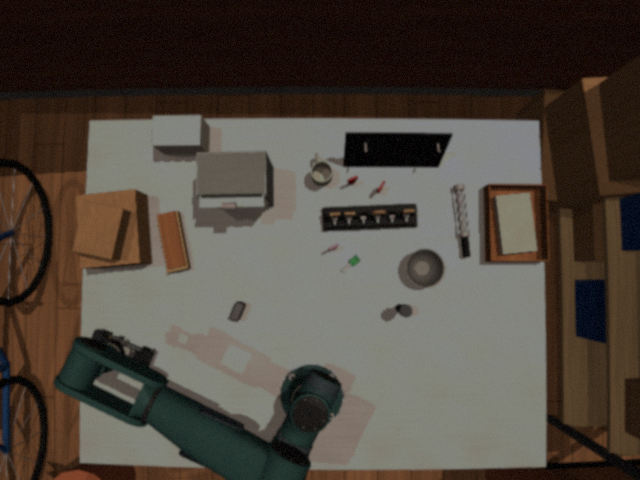

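Rail holds four tags in the scene picture: (234,341), (270,322, round disc), (305,304), (322,294). Pink/red look-alikes lie at (302,274), (287,361) and (327,350), and the green key is at (271,282). The box is at (452,255) with its grip at about (433,193).

```bash
python3 - <<'E'
from h import *
s=shot('scene');t=shot('top')
for n,a in dict(railend_r=[(322,208),(323,231)],railend_l=[(416,205),(417,228)]).items(): print(n,[atz(t,*p,.054).round(3) for p in a])
print('box roof',[atz(t,*p,.233).round(3) for p in [(197,152),(267,152),(271,184),(196,192)]])
print('grip z.265',atz(t,230,205,.265).round(3), atz(s,433,193,.265).round(3), tri((t,230,205),(s,435,193)))
print('key',atz(t,351,263,.006).round(3),atz(s,271,282,.006).round(3))
for p in [(234,341),(270,322),(305,304),(322,294)]: print(atz(s,*p,.08).round(3))
for n,p in dict(bowl=(424,267),torch=(404,309),tape=(237,311),mug=(321,172),case=(173,242),umb=(462,220)).items(): print(n,atz(t,*p,.04).round(3))
c=cv2.resize(s['img'][240:400,190:390],(800,640),interpolation=cv2.INTER_CUBIC)[:600]
d=cv2.resize(t['img'][140:290,180:440],(800,460),interpolation=cv2.INTER_CUBIC)
cv2.imwrite('pics/c1.png',c);cv2.imwrite('pics/c2.png',cv2.convertScaleAbs(d,alpha=1.6))
print(rel([.33,-.16,.33],90))
E
```

```text
railend_r [array([ 0.626, -0.033,  0.054]), array([ 0.55 , -0.037,  0.054])]
railend_l [array([ 0.637, -0.345,  0.054]), array([ 0.56 , -0.347,  0.054])]
box roof [array([0.771, 0.342, 0.233]), array([0.771, 0.131, 0.233]), array([0.674, 0.118, 0.233]), array([0.65 , 0.342, 0.233])]
grip z.265 [0.606 0.233 0.265] [0.602 0.232 0.265] (array([0.60648099, 0.2330209 , 0.26789888]), [np.float64(0.30573943524017844), np.float64(0.3798024501220318)])
key [ 0.446 -0.132  0.006] [ 0.445 -0.134  0.006]
[ 0.607 -0.31   0.08 ]
[ 0.604 -0.216  0.08 ]
[ 0.602 -0.121  0.08 ]
[ 0.597 -0.071  0.08 ]
bowl [ 0.432 -0.372  0.04 ]
torch [ 0.293 -0.304  0.04 ]
tape [0.285 0.247 0.04 ]
mug [ 0.75 -0.03  0.04]
case [0.513 0.467 0.04 ]
umb [ 0.589 -0.502  0.04 ]
[array([-0.3651, -0.5847, -0.1135]), np.float64(-20.4)]
```

View pics/c1.png

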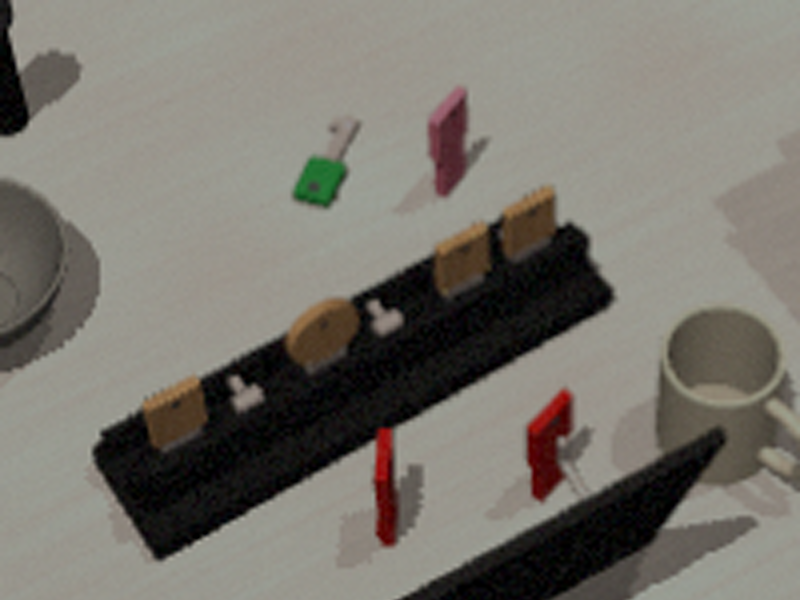

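View pics/c2.png

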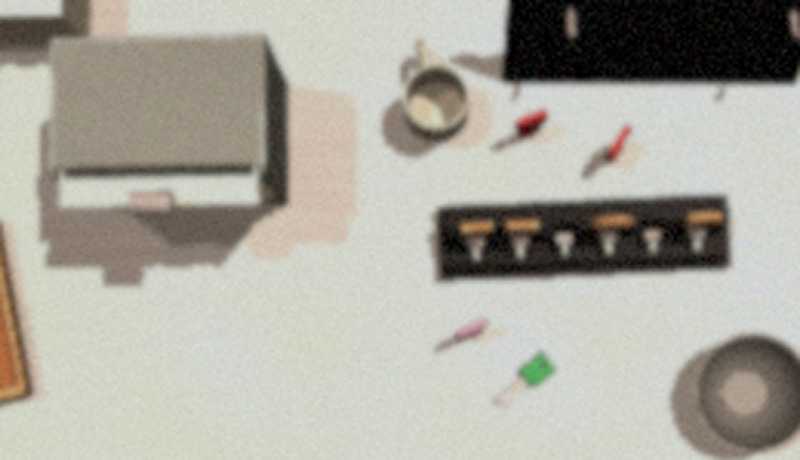

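Round disc is at crop1 (320,332). The three square bamboo tags are at crop1 (175,413), (462,262) and (528,222); pink (448,140) and red (385,490), (550,445) are rejected. The key is the green one at (320,180), and the flap is slightly ajar. Next, closer wrist views, box first.

Request:
servo_tool(commands=[-0.341, -0.177, -0.233, 0, 0, -20.4, 0.094, -0.341, -0.177, -0.233, 0, 0, -20.4, 0.094, -0.341, -0.177, -0.233, 0, 0, -20.4, 0.094, -0.341, -0.177, -0.233, 0, 0, -20.4, 0.094, -0.341, -0.177, -0.233, 0, 0, -20.4, 0.094, -0.341, -0.177, -0.233, 0, 0, -20.4, 0.094, -0.341, -0.177, -0.233, 0, 0, -20.4, 0.094, -0.341, -0.177, -0.233, 0, 0, -20.4, 0.094, -0.341, -0.177, -0.233, 0, 0, -20.4, 0.094, -0.341, -0.177, -0.233, 0, 0, -20.4, 0.094])

```text
time: 3.45
tool_pos: [0.4488, 0.2314, 0.4484]
ee_rot: [-3.141, -0.002, -3.14]
wrist_force: [0.1, -0.4, -0.0]
width: 0.094
finger_force: 0.0
```

```bash
python3 - <<'E'
from h import *
s=shot('wrist'); cv2.imwrite('pics/w1.png',cv2.convertScaleAbs(s['img'],alpha=1.4)); np.save('w1E.npy',s['E']); print(s['camera_matrix'],s['k1'])
for k in ['flap_grip','flap','box']:
    for d in spotter.trace(k,s): print(k,d['conf'],d['box'])
print(rel([.45,-.19,.36]))
E
```

```text
[[331.01028603   0.         321.61722006]
 [  0.         331.01028603 243.94966555]
 [  0.           0.           1.        ]] -0.06308163943666863
flap_grip 0.84 [259.1, 308.7, 136.1, 31.7]
flap_grip 0.22 [59.6, 287.5, 31.5, 13.9]
flap 0.89 [257.9, 307.7, 141.4, 29.1]
box 0.69 [248.2, 294.7, 153.2, 124.1]
[array([-0.0006, -0.4213,  0.089 ])]
```

View pics/w1.png

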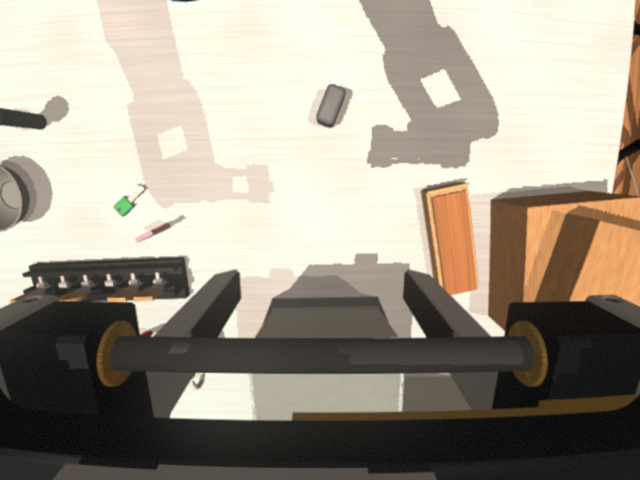

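The wrist picture shows that the gripper hides what lies ahead. The rail is at left (110,280), and the box roof is behind the fingers (330,330). I'll go above the grip bar and measure it from there.

Request:
servo_tool(commands=[-0.12, 0, 0.07, 0, 0, 0, 0.094, -0.12, 0, 0.07, 0, 0, 0, 0.094, -0.12, 0, 0.07, 0, 0, 0, 0.094, -0.12, 0, 0.07, 0, 0, 0, 0.094])

```text
time: 4.15
tool_pos: [0.5696, 0.2307, 0.3781]
ee_rot: [-3.141, -0.003, 3.141]
wrist_force: [-0.2, -0.3, 0.6]
width: 0.0939
finger_force: 0.0
```

```bash
python3 - <<'E'
from h import *
t=shot('top');c=shot('scene')
s=shot('wrist'); cv2.imwrite('pics/w2.png',cv2.convertScaleAbs(s['img'],alpha=1.4))
print(s['E'][:3,3].round(3), tool()[:3,3].round(4), proj(s,[.606,.233,.268]))
for k in ['flap_grip','flap','box']:
    for d in spotter.trace(k,s): print(k,d['conf'],d['box'])
E
```

```text
[0.501 0.231 0.55 ] [0.5687 0.2308 0.3825] [324.130943   283.55648178]
flap_grip 0.93 [239.7, 252.1, 182.3, 50.9]
flap 0.59 [238.6, 249.2, 182.9, 54.7]
flap 0.5 [77.5, 106.0, 40.5, 42.9]
box 0.63 [0.1, 29.8, 7.5, 21.3]
```

View pics/w2.png

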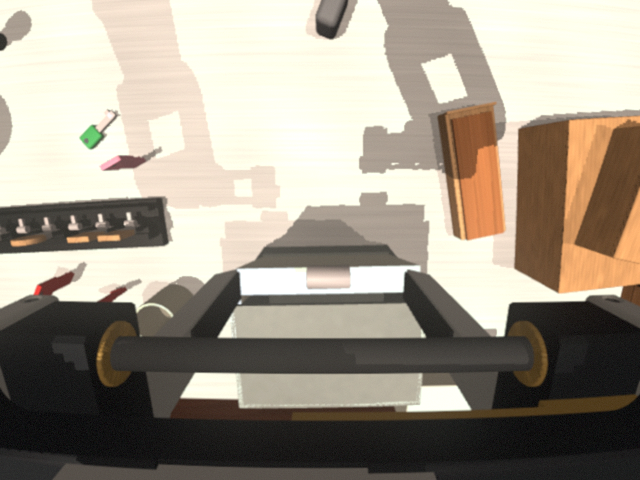

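Bar is at (306..350, 266..288), and the roof spans from its front edge at row 304 to its back edge at row 407, columns 238–421.

```bash
python3 - <<'E'
from h import *
t=shot('top');c=shot('scene');s=shot('wrist')
p,e=tri((t,229.3,204.5),(c,434,193),(s,328,277)); print('bar',p.round(4),np.round(e,2))
print('bar z.265',atz(s,328,277,.266).round(4),[atz(s,u,277,.262).round(4)[1] for u in(306,350)])
for q in [(236,306),(421,303),(422,402),(238,408)]: print('roof',atz(s,*q,.233).round(4))
print('rail top',[atz(s,*q,.054).round(4) for q in [(164,198),(168,244)]])
print(tool()[:3,3])
E
```

```text
bar [0.6041 0.2352 0.2642] [1.32 0.6  3.19]
bar z.265 [0.6006 0.2361 0.266 ] [np.float64(0.216), np.float64(0.2563)]
roof [0.6439 0.1416 0.233 ]
roof [0.6408 0.3332 0.233 ]
roof [0.763  0.3444 0.233 ]
roof [0.7706 0.1346 0.233 ]
rail top [array([ 0.5495, -0.008 ,  0.054 ]), array([ 0.6211, -0.0094,  0.054 ])]
[0.56934639 0.23043821 0.38066991]
```

Request:
servo_tool(commands=[-0.033, 0.006, 0.03, 0, 0, 0, 0.094, -0.033, 0.006, 0.07, 0, 0, 0, 0.08, -0.033, 0.006, 0.11, 0, 0, 0, 0.07, -0.033, 0.006, 0.131, 0, 0, 0, 0.07, -0.033, 0.006, 0.131, 0, 0, 0, 0.07, -0.033, 0.006, 0.131, 0, 0, 0, 0.03, -0.033, 0.006, 0.131, 0, 0, 0, 0.03, -0.033, 0.006, 0.131, 0, 0, 0, 0.03, -0.033, 0.006, 0.131, 0, 0, 0, 0.03])

```text
time: 5.72
tool_pos: [0.6032, 0.2368, 0.2497]
ee_rot: [3.14, 0.002, -3.142]
wrist_force: [-0.6, 0.4, 2.4]
width: 0.0399
finger_force: 30.0
```

Request:
servo_tool(commands=[0.021, 0, 0.006, 0, 0, 0, 0.03, 0.042, -0.001, 0.014, 0, 0, 0, 0.03, 0.059, -0.001, 0.024, 0, 0, 0, 0.03, 0.076, -0.002, 0.034, 0, 0, 0, 0.03, 0.091, -0.002, 0.047, 0, 0, 0, 0.03, 0.106, -0.003, 0.06, 0, 0, 0, 0.03, 0.118, -0.003, 0.076, 0, 0, 0, 0.03, 0.13, -0.003, 0.092, 0, 0, 0, 0.03, 0.13, -0.003, 0.092, 0, 0, 0, 0.03])

```text
time: 6.85
tool_pos: [0.4714, 0.2344, 0.1558]
ee_rot: [3.14, -0.002, -3.141]
wrist_force: [-2.9, 3.6, -0.4]
width: 0.0397
finger_force: 30.0
```

Request:
servo_tool(commands=[0.01, 0, 0.018, 0, 0, 0, 0.03, 0.018, 0, 0.036, 0, 0, 0, 0.03, 0.023, 0, 0.056, 0, 0, 0, 0.03, 0.027, -0.001, 0.075, 0, 0, 0, 0.03, 0.029, -0.001, 0.092, 0, 0, 0, 0.03, 0.029, -0.001, 0.108, 0, 0, 0, 0.03, 0.029, -0.001, 0.108, 0, 0, 0, 0.03, 0.029, -0.001, 0.108, 0, 0, 0, 0.03])

```text
time: 7.85
tool_pos: [0.4429, 0.2338, 0.048]
ee_rot: [3.139, -0.003, 3.141]
wrist_force: [-2.5, 5.0, -2.5]
width: 0.0397
finger_force: 30.0
```

Request:
servo_tool(commands=[0, 0, 0, 0, 0, 0, 0.06, 0, 0, 0, 0, 0, 0, 0.06, 0, 0, -0.06, 0, 0, 0, 0.08, 0, 0, -0.12, 0, 0, 0, 0.094, 0, 0, -0.18, 0, 0, 0, 0.094, 0, 0, -0.24, 0, 0, 0, 0.094, 0, 0, -0.28, 0, 0, 0, 0.094])

```text
time: 8.72
tool_pos: [0.4445, 0.232, 0.3327]
ee_rot: [3.14, 0.005, 3.14]
wrist_force: [-0.2, -0.3, -0.2]
width: 0.094
finger_force: 0.0
```

Request:
servo_tool(commands=[-0.215, -0.404, 0, 0, 0, 0, 0.094, -0.215, -0.404, 0, 0, 0, 0, 0.094, -0.215, -0.404, 0, 0, 0, 0, 0.094, -0.215, -0.404, 0, 0, 0, 0, 0.094, -0.215, -0.404, 0, 0, 0, 0, 0.094, -0.215, -0.404, 0, 0, 0, 0, 0.094, -0.215, -0.404, 0, 0, 0, 0, 0.094, -0.215, -0.404, 0, 0, 0, 0, 0.094, -0.215, -0.404, 0, 0, 0, 0, 0.094])

```text
time: 9.85
tool_pos: [0.6587, -0.174, 0.327]
ee_rot: [3.141, -0.002, 3.137]
wrist_force: [-0.5, 0.1, 0.9]
width: 0.094
finger_force: 0.0
```

```bash
python3 - <<'E'
from h import *
s=shot('wrist'); cv2.imwrite('pics/w3.png',cv2.convertScaleAbs(s['img'],alpha=1.4))
print(tool()[:3,3].round(4))
for k in ['tag_a','round_tag','rail','bike_key','flap']:
    for d in spotter.trace(k,s):
      if d['conf']>.3: ys,xs=np.nonzero(d['region']); print(k,round(d['conf'],2),d['box'],xs.mean().round(1),ys.mean().round(1))
E
```

```text
[ 0.6584 -0.1725  0.328 ]
tag_a 0.9 [385.6, 75.7, 38.3, 28.3] 403.9 88.2
tag_a 0.79 [190.2, 174.9, 37.3, 15.1] 208.7 183.4
tag_a 0.76 [386.5, 165.9, 35.6, 15.5] 402.5 173.3
tag_a 0.66 [339.9, 246.2, 23.0, 25.3] 349.5 259.3
tag_a 0.48 [352.0, 171.4, 28.3, 12.1] 364.4 175.2
tag_a 0.48 [272.5, 230.0, 20.6, 27.2] 282.4 242.3
round_tag 0.7 [265.8, 175.9, 37.3, 10.0] 284.9 179.2
round_tag 0.44 [391.5, 242.6, 66.3, 51.4] 422.5 265.1
rail 0.88 [190.8, 137.8, 231.6, 71.1] 306.7 171.4
bike_key 0.63 [326.3, 30.8, 53.0, 49.1] 351.0 55.5
bike_key 0.34 [191.1, 138.2, 232.3, 70.3] 306.9 171.2
flap 0.89 [547.1, 47.3, 92.8, 163.8] 599.0 141.7
```

View pics/w3.png

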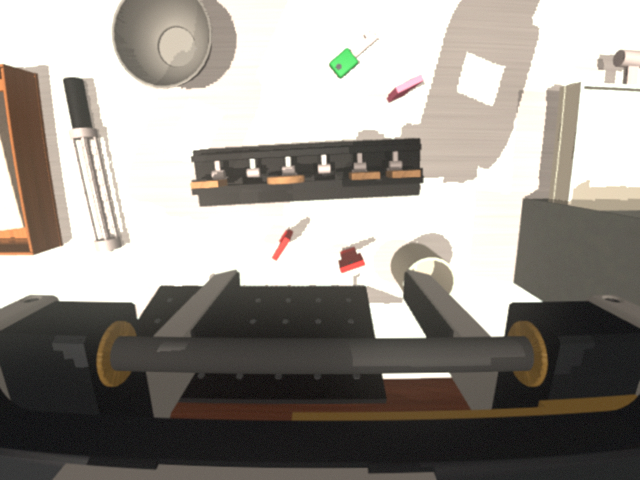

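Wrist picture: tag tops (orange strips) are at (205,184), (285,180, round), (366,176) and (407,174); the key is at (350,58) and the open flap at (600,140). Second view for height.

Request:
servo_tool(commands=[0.05, 0.1, 0.0, 0, 0, 0, 0.094, 0.05, 0.1, 0.0, 0, 0, 0, 0.094, 0.05, 0.1, 0.0, 0, 0, 0, 0.094, 0.05, 0.1, 0.0, 0, 0, 0, 0.094, 0.05, 0.1, 0.0, 0, 0, 0, 0.094])

```text
time: 10.78
tool_pos: [0.6089, -0.0725, 0.3282]
ee_rot: [-3.141, -0.0, 3.14]
wrist_force: [0.5, 0.3, 0.1]
width: 0.094
finger_force: 0.0
```

```bash
cat >> h.py <<'E'
def blobs(img,lo,hi,amin=30):
    m=cv2.inRange(cv2.cvtColor(img,cv2.COLOR_BGR2HSV),np.array(lo),np.array(hi)); n,_,st,c=cv2.connectedComponentsWithStats(m)
    return [(st[i].tolist(),c[i].round(1).tolist()) for i in range(1,n) if st[i][4]>=amin]
E
python3 - <<'E'
from h import *
s=shot('wrist'); cv2.imwrite('pics/w4.png',cv2.convertScaleAbs(s['img'],alpha=1.4))
print(s['E'].round(5).tolist())
a=cv2.imread('pics/w3.png');b=cv2.imread('pics/w4.png')
for i in (a,b):
    print([x for x in blobs(i,(5,90,90),(22,255,255)) if x[0][1]<260])
    print('green',blobs(i,(45,90,50),(80,255,255)))
d=[x for x in spotter.trace('rail',s)][:1]; print(d[0]['box'])
for d in spotter.trace('flap',s)[:1]: print(d['conf'],d['box'])
E
```

```text
[[0.00235, 0.97255, 0.23268, 0.54151], [1.0, -0.00206, -0.0015, -0.07235], [-0.00098, 0.23269, -0.97255, 0.49633], [0.0, 0.0, 0.0, 1.0]]
[([0, 64, 61, 191, 6748], [27.6, 162.4]), ([386, 169, 35, 9, 260], [404.4, 173.5]), ([349, 171, 32, 9, 242], [365.0, 175.3]), ([267, 175, 37, 10, 295], [284.8, 179.5]), ([191, 180, 29, 9, 212], [204.9, 184.1])]
green [([330, 49, 28, 29, 421], [343.6, 62.5])]
[([306, 209, 29, 11, 262], [319.9, 214.3]), ([266, 211, 31, 11, 268], [281.3, 216.1]), ([188, 214, 38, 12, 333], [206.2, 219.7]), ([0, 216, 13, 61, 437], [3.9, 253.0]), ([116, 221, 26, 8, 174], [129.5, 224.7])]
green [([258, 87, 27, 28, 390], [271.0, 100.5])]
[122.2, 172.7, 226.0, 70.0]
0.81 [474.2, 82.9, 165.6, 163.9]
```

View pics/w4.png

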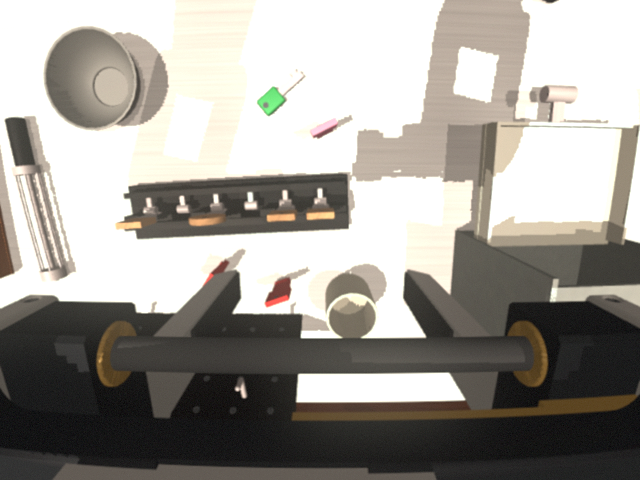

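Second view agrees: tag tops at (129,225), (206,220, round), (281,216) and (320,214); the key head is at (271,100), and the flap tray at (560,190) is open and level with the bar toward the robot.

```bash
python3 - <<'E'
from h import *
s2=shot('wrist'); H=np.array(s2['hand_eye'])
T=np.eye(4);T[:3,:3]=R.from_euler('xyz',[3.141,-.002,3.137]).as_matrix();T[:3,3]=[.6584,-.1725,.328]
s1=dict(s2);s1['E']=T@H
A=[(404.4,173.5),(365,175.3),(284.8,179.5),(204.9,184.1)];B=[(319.9,214.3),(281.3,216.1),(206.2,219.7),(129.5,224.7)]
for a,b in zip(A,B):
    p,e=tri((s1,*a),(s2,*b)); print(p.round(4),np.round(e,1),'v1@.1',atz(s1,*a,.1).round(4),'v2',atz(s2,*b,.1).round(4))
g=tri((s1,343.6,62.5),(s2,271,100.5)); print('key head',g, atz(s1,343.6,62.5,.011).round(4),atz(s2,271,100.5,.011).round(4))
print('key blade end',atz(s2,300,72,.004).round(4))
print('tray corners',[atz(s2,*q,.06).round(4) for q in [(484,240),(498,127),(622,128),(616,235)]])
t=shot('top');print('bar top-view?'); print(rel([.6,-.0725,.33],0))
E
```

```text
[ 0.6    -0.0748  0.0989] [0.4 0.4] v1@.1 [ 0.6005 -0.0748  0.1   ] v2 [ 0.5994 -0.075   0.1   ]
[ 0.6021 -0.1215  0.0992] [0.5 0.5] v1@.1 [ 0.6026 -0.1213  0.1   ] v2 [ 0.6015 -0.1216  0.1   ]
[ 0.6072 -0.217   0.0903] [0.2 0.2] v1@.1 [ 0.607  -0.2158  0.1   ] v2 [ 0.6054 -0.2136  0.1   ]
[ 0.6113 -0.3118  0.0992] [0.1 0.1] v1@.1 [ 0.6113 -0.3115  0.1   ] v2 [ 0.611  -0.3114  0.1   ]
key head (array([ 0.45401341, -0.14205799,  0.01366777]), [np.float64(0.1996623493379802), np.float64(0.1954991348255493)]) [ 0.4535 -0.1418  0.011 ] [ 0.4533 -0.1426  0.011 ]
key blade end [ 0.4147 -0.1023  0.004 ]
tray corners [array([0.6407, 0.1497, 0.06  ]), array([0.4923, 0.1533, 0.06  ]), array([0.4877, 0.3281, 0.06  ]), array([0.6337, 0.3463, 0.06  ])]
bar top-view?
[array([ 0.0088, -0.0001, -0.002 ]), np.float64(89.9)]
```

Request:
servo_tool(commands=[0.008, -0.002, 0.12, 0, 0, 87.3, 0.06, 0.008, -0.002, 0.12, 0, 0, 87.3, 0.06, 0.008, -0.002, 0.12, 0, 0, 87.3, 0.06, 0.008, -0.002, 0.12, 0, 0, 87.3, 0.06, 0.008, -0.002, 0.12, 0, 0, 87.3, 0.06, 0.008, -0.002, 0.12, 0, 0, 87.3, 0.06, 0.008, -0.002, 0.12, 0, 0, 87.3, 0.06, 0.008, -0.002, 0.12, 0, 0, 87.3, 0.06, 0.008, -0.002, 0.12, 0, 0, 87.3, 0.06, 0.008, -0.002, 0.12, 0, 0, 87.3, 0.06])

```text
time: 12.28
tool_pos: [0.6006, -0.0739, 0.2084]
ee_rot: [-3.141, -0.0, 1.619]
wrist_force: [1.5, 0.1, 0.4]
width: 0.0603
finger_force: 0.0
```

```bash
python3 - <<'E'
from h import *
print(rel([.6008,-.0748,.076],2.7), robot.get_obs()['joint_positions'].round(2))
E
```

```text
[array([-9.000e-04,  1.000e-04,  1.324e-01]), np.float64(0.1)] [-0.22  0.21  1.25  0.    1.68 -0.26]
```

Request:
servo_tool(commands=[-0.001, 0, 0.05, 0, 0, 0, 0.05, -0.001, 0, 0.09, 0, 0, 0, 0.05, -0.001, 0, 0.12, 0, 0, 0, 0.05, -0.001, 0, 0.132, 0, 0, 0, 0.05, -0.001, 0, 0.132, 0, 0, 0, 0.05, -0.001, 0, 0.132, 0, 0, 0, 0.0, -0.001, 0, 0.132, 0, 0, 0, 0.0, -0.001, 0, 0.132, 0, 0, 0, 0.0, -0.001, 0, 0.132, 0, 0, 0, 0.0])

```text
time: 13.4
tool_pos: [0.6008, -0.0747, 0.0769]
ee_rot: [3.141, 0.0, 1.617]
wrist_force: [0.3, -0.1, 0.2]
width: 0.0137
finger_force: 0.0
```

Request:
servo_tool(commands=[0, 0, -0.01, 0, 0, 0, 0.0, 0, 0, -0.02, 0, 0, 0, 0.0, 0, 0, -0.03, 0, 0, 0, 0.0, 0, 0, -0.045, 0, 0, 0, 0.0, 0, 0, -0.06, 0, 0, 0, 0.0, 0, 0, -0.08, 0, 0, 0, 0.0, 0, 0, -0.11, 0, 0, 0, 0.0, 0, 0, -0.14, 0, 0, 0, 0.0])

```text
time: 14.4
tool_pos: [0.6004, -0.0747, 0.2183]
ee_rot: [3.141, 0.0, 1.617]
wrist_force: [0.4, 0.4, -0.0]
width: 0.0077
finger_force: 30.0
```

```bash
python3 - <<'E'
from h import *
o=robot.get_obs(); print(o['width'],o['finger_force'],o['tool_pos'].round(4))
s=shot('wrist'); cv2.imwrite('pics/w5.png',cv2.convertScaleAbs(s['img'],alpha=1.4))
print(blobs(cv2.imread('pics/w5.png'),(5,90,90),(22,255,255)))
E
```

```text
0.007672264306346242 29.99173879623413 [ 0.6004 -0.0747  0.2183]
[([313, 254, 18, 85, 1362], [321.6, 297.3]), ([296, 323, 8, 68, 380], [298.9, 356.4]), ([340, 324, 8, 67, 335], [344.4, 356.5]), ([318, 373, 10, 23, 212], [322.7, 383.9]), ([82, 405, 373, 15, 2671], [291.3, 413.0])]
```

View pics/w5.png

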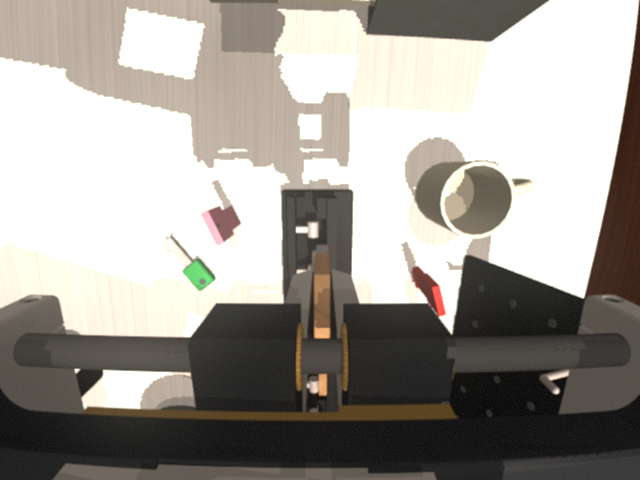

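Tag is held (the strip between the pads at (321,300)) and the end slot (313,230) is empty. Carry it to the tray with the hand tilted, so that the tag falls toward the lip.

Request:
servo_tool(commands=[0.04, -0.005, 0.0, 0, 0, 0, 0.0, 0.08, -0.01, 0.0, -6, 0, 0, 0.0, 0.12, -0.015, 0.0, -12, 0, 0, 0.0, 0.16, -0.02, 0, -18, 0, 0, 0, 0.2, -0.025, 0, -24, 0, 0, 0, 0.24, -0.031, 0, -30, 0, 0, 0, 0.267, -0.031, 0, -35, 0, 0, 0, 0.267, -0.031, 0.01, -35, 0, 0, 0, 0.267, -0.031, 0.018, -35, 0, 0, 0])

```text
time: 15.58
tool_pos: [0.5572, 0.19, 0.1979]
ee_rot: [2.532, 0.001, 1.617]
wrist_force: [0.3, -0.4, -0.9]
width: 0.0079
finger_force: 30.0
```

```bash
python3 - <<'E'
from h import *
o=robot.get_obs(); print(o['width'],o['finger_force'],rel([.557,.19,.116]),rel([.557,.19,.112]))
E
```

```text
0.00786929093964584 29.9918532371521 [array([ 0.    , -0.0471,  0.067 ])] [array([ 0.    , -0.0494,  0.0702])]
```

Request:
servo_tool(commands=[0, -0.025, 0.035, 0, 0, 0, 0, 0, -0.038, 0.055, 0, 0, 0, 0, 0, -0.047, 0.067, 0, 0, 0, 0, 0, -0.047, 0.067, 0, 0, 0, 0, 0, -0.047, 0.067, 0, 0, 0, 0])

```text
time: 16.2
tool_pos: [0.5584, 0.1905, 0.1183]
ee_rot: [2.528, -0.001, 1.617]
wrist_force: [-0.2, 0.2, 0.2]
width: 0.0075
finger_force: 30.0
```

Request:
servo_tool(commands=[0, 0, 0, 0, 0, 0, 0.03, 0, 0, 0, 0, 0, 0, 0.03, 0, 0, 0, 0, 0, 0, 0.03, 0, 0, -0.02, 0, 0, 0, 0.03, 0, 0, -0.045, 0, 0, 0, 0.03, 0, 0, -0.08, 0, 0, 0, 0.03, 0, 0.05, -0.14, 0, 0, 0, 0.05, 0, 0.05, -0.14, 15, 0, 0, 0.05, 0, 0.05, -0.14, 15, 0, 0, 0.05])

```text
time: 17.32
tool_pos: [0.52, 0.1892, 0.2649]
ee_rot: [2.788, -0.002, 1.617]
wrist_force: [-0.2, 0.1, -1.0]
width: 0.0497
finger_force: 0.0
```

```bash
python3 - <<'E'
from h import *
T=tool();print(robot.get_obs()['tool_pos'].round(3),robot.get_obs()['ee_rot'].round(3))
s=shot('scene'); a=s['img'][180:330,330:530]
t=shot('top'); b=t['img'][140:290,170:370]
cv2.imwrite('pics/c3.png',cv2.convertScaleAbs(np.hstack([cv2.resize(x,(400,300),interpolation=cv2.INTER_CUBIC) for x in(a,b)]),alpha=1.5))
E
```

```text
[0.52  0.189 0.265] [ 2.788e+00 -2.000e-03  1.617e+00]
```

View pics/c3.png

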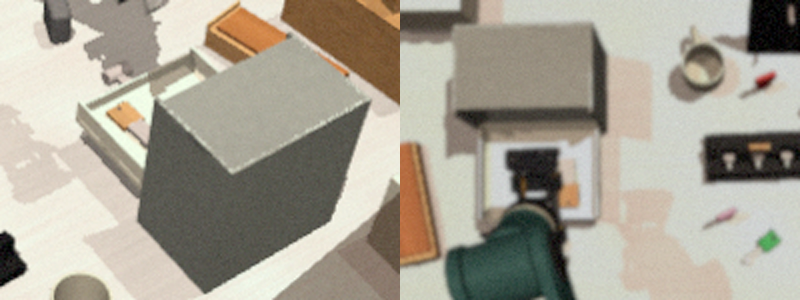

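The tag lies flat on the tray, head toward the lip. Next tag B.

```bash
python3 - <<'E'
from h import *
print(rel([.56,.10,.25]),rel([.6024,-.1214,.19]), rel([.6024,-.1214,.15]))
E
```

```text
[array([-0.0905,  0.0301,  0.0231])] [array([-0.3136,  0.0398,  0.0904])] [array([-0.3136,  0.0261,  0.128 ])]
```

Request:
servo_tool(commands=[-0.05, 0.02, 0.01, 10, 0, 0, 0.05, -0.1, 0.03, 0.023, 20.3, 0, 0, 0.05, -0.16, 0.03, 0.03, 20.3, 0, 0, 0.05, -0.22, 0.035, 0.06, 20.3, 0, 0, 0.05, -0.27, 0.04, 0.08, 20.3, 0, 0, 0.05, -0.314, 0.04, 0.09, 20.3, 0, 0, 0.05, -0.314, 0.04, 0.09, 20.3, 0, 0, 0.05, -0.314, 0.04, 0.09, 20.3, 0, 0, 0.05])

```text
time: 18.42
tool_pos: [0.6003, -0.1209, 0.1888]
ee_rot: [-3.136, -0.001, 1.617]
wrist_force: [0.1, 0.2, 1.9]
width: 0.0497
finger_force: 0.0
```

```bash
python3 - <<'E'
from h import *
print(rel([.6024,-.1214,.076],2.7),robot.get_obs()['ee_rot'])
E
```

```text
[array([-0.0007,  0.0027,  0.1128]), np.float64(-0.0)] [-3.13626295e+00 -6.52632504e-04  1.61745048e+00]
```

Request:
servo_tool(commands=[-0.001, 0.002, 0.04, 0, 0, 0, 0.05, -0.001, 0.002, 0.08, 0, 0, 0, 0.05, -0.001, 0.002, 0.105, 0, 0, 0, 0.05, -0.001, 0.002, 0.113, 0, 0, 0, 0.04, -0.001, 0.002, 0.113, 0, 0, 0, 0.02, -0.001, 0.002, 0.113, 0, 0, 0, 0, -0.001, 0.002, 0.113, 0, 0, 0, 0, -0.001, 0.002, 0.113, 0, 0, 0, 0, -0.001, 0.002, 0.113, 0, 0, 0, 0, -0.001, 0.002, 0.113, 0, 0, 0, 0])

```text
time: 19.68
tool_pos: [0.6031, -0.1229, 0.0773]
ee_rot: [-3.139, 0.001, 1.617]
wrist_force: [1.1, 0.5, 5.4]
width: 0.0082
finger_force: 3.0
```

Request:
servo_tool(commands=[0, 0, -0.01, 0, 0, 0, 0.0, 0, 0, -0.02, 0, 0, 0, 0.0, 0, 0, -0.03, 0, 0, 0, 0.0, 0, 0, -0.045, 0, 0, 0, 0.0, 0, 0, -0.06, 0, 0, 0, 0.0, 0, 0, -0.08, 0, 0, 0, 0.0, 0, 0, -0.11, 0, 0, 0, 0.0, 0, 0, -0.14, 0, 0, 0, 0.0])

```text
time: 20.68
tool_pos: [0.6026, -0.1226, 0.2179]
ee_rot: [-3.136, 0.0, 1.617]
wrist_force: [-0.1, -0.5, -0.3]
width: 0.0077
finger_force: 30.0
```

```bash
python3 - <<'E'
from h import *
o=robot.get_obs(); print(o['width'],o['finger_force'],o['ee_rot'],rel([.56,.24,.20]))
E
```

```text
0.007670845062534662 29.988455772399902 [-3.13625017e+00  1.01943054e-04  1.61706803e+00] [array([ 0.3642, -0.0257,  0.018 ])]
```

Request:
servo_tool(commands=[0.04, -0.003, 0.0, 0, 0, 0, 0.0, 0.085, -0.006, 0.0, 0, 0, 0, 0.0, 0.13, -0.01, 0.0, -8, 0, 0, 0.0, 0.18, -0.013, 0, -16, 0, 0, 0, 0.23, -0.016, 0, -24, 0, 0, 0, 0.28, -0.02, 0, -32, 0, 0, 0, 0.33, -0.026, 0, -35, 0, 0, 0, 0.364, -0.026, 0.01, -35, 0, 0, 0, 0.364, -0.026, 0.018, -35, 0, 0, 0, 0.364, -0.026, 0.018, -35, 0, 0, 0])

```text
time: 21.92
tool_pos: [0.5596, 0.2389, 0.1975]
ee_rot: [2.538, 0.001, 1.617]
wrist_force: [0.2, -0.1, -0.8]
width: 0.0077
finger_force: 30.0
```

```bash
python3 - <<'E'
from h import *
o=robot.get_obs(); print(o['width'],o['finger_force'],rel([.56,.24,.117]))
E
```

```text
0.0077241069481060465 29.989038705825806 [array([ 0.0011, -0.0453,  0.0665])]
```

Request:
servo_tool(commands=[0, -0.025, 0.035, 0, 0, 0, 0, 0, -0.038, 0.055, 0, 0, 0, 0, 0, -0.046, 0.066, 0, 0, 0, 0, 0, -0.046, 0.066, 0, 0, 0, 0, 0, -0.046, 0.066, 0, 0, 0, 0])

```text
time: 22.55
tool_pos: [0.5609, 0.2397, 0.1198]
ee_rot: [2.533, -0.001, 1.617]
wrist_force: [-0.4, 0.7, -0.3]
width: 0.0077
finger_force: 30.0
```

Request:
servo_tool(commands=[0, 0, 0, 0, 0, 0, 0.03, 0, 0, 0, 0, 0, 0, 0.03, 0, 0, 0, 0, 0, 0, 0.03, 0, 0, -0.02, 0, 0, 0, 0.03, 0, 0, -0.045, 0, 0, 0, 0.03, 0, 0, -0.08, 0, 0, 0, 0.03, 0, 0.05, -0.14, 0, 0, 0, 0.05, 0, 0.05, -0.14, 15, 0, 0, 0.05, 0, 0.05, -0.14, 15, 0, 0, 0.05])

```text
time: 23.68
tool_pos: [0.5233, 0.2386, 0.2664]
ee_rot: [2.793, -0.003, 1.617]
wrist_force: [-0.1, -0.6, -0.9]
width: 0.05
finger_force: 0.0
```

```bash
python3 - <<'E'
from h import *
print(robot.get_obs()['ee_rot'],rel([.56,.10,.25]),rel([.6112,-.3116,.20]))
E
```

```text
[ 2.79286177 -0.00298954  1.61709378] [array([-0.1402,  0.023 ,  0.0253])] [array([-0.5539,  0.0365,  0.0821])]
```

Request:
servo_tool(commands=[-0.06, 0.015, 0.01, 10, 0, 0, 0.05, -0.12, 0.02, 0.023, 20, 0, 0, 0.05, -0.18, 0.025, 0.03, 20, 0, 0, 0.05, -0.24, 0.03, 0.04, 20, 0, 0, 0.05, -0.3, 0.03, 0.05, 20, 0, 0, 0.05, -0.36, 0.035, 0.06, 20, 0, 0, 0.05, -0.42, 0.036, 0.07, 20, 0, 0, 0.05, -0.48, 0.036, 0.08, 20, 0, 0, 0.05, -0.53, 0.036, 0.082, 20, 0, 0, 0.05, -0.554, 0.036, 0.082, 20, 0, 0, 0.05])

```text
time: 24.92
tool_pos: [0.6079, -0.3151, 0.1951]
ee_rot: [-3.135, -0.001, 1.615]
wrist_force: [-0.3, 0.1, 0.5]
width: 0.0499
finger_force: 0.0
```

```bash
python3 - <<'E'
from h import *
print(rel([.6112,-.3116,.076],2.7),robot.get_obs()['ee_rot'],robot.get_obs()['qvel'].round(2))
E
```

```text
[array([0.0032, 0.0042, 0.1191]), np.float64(-0.2)] [-3.13520694e+00 -6.91801422e-04  1.61467142e+00] [-0.2   0.19 -0.29  0.02  0.09 -0.23]
```

Request:
servo_tool(commands=[0, 0, 0.04, 0, 0, 0, 0.05, 0, 0, 0.04, 0, 0, 0, 0.05, 0, 0, 0.04, 0, 0, 0, 0.05])

```text
time: 25.3
tool_pos: [0.6088, -0.3117, 0.1576]
ee_rot: [-3.137, 0.0, 1.619]
wrist_force: [-0.3, 0.4, 0.9]
width: 0.0501
finger_force: 0.0
```

```bash
python3 - <<'E'
from h import *
print(rel([.6112,-.3116,.076],2.7))
E
```

```text
[array([-0.    ,  0.0027,  0.0815]), np.float64(0.0)]
```

Request:
servo_tool(commands=[0, 0.002, 0.04, 0, 0, 0, 0.05, 0, 0.002, 0.07, 0, 0, 0, 0.05, 0, 0.002, 0.082, 0, 0, 0, 0.04, 0, 0.002, 0.082, 0, 0, 0, 0.02, 0, 0.002, 0.082, 0, 0, 0, 0, 0, 0.002, 0.082, 0, 0, 0, 0, 0, 0.002, 0.082, 0, 0, 0, 0, 0, 0.002, 0.082, 0, 0, 0, 0, 0, 0.002, 0.082, 0, 0, 0, 0, 0, 0.002, 0.082, 0, 0, 0, 0])

```text
time: 26.55
tool_pos: [0.6112, -0.3129, 0.0757]
ee_rot: [-3.14, 0.002, 1.617]
wrist_force: [4.5, -0.5, 4.1]
width: 0.0077
finger_force: 30.0
```

Request:
servo_tool(commands=[0, 0, -0.01, 0, 0, 0, 0.0, 0, 0, -0.02, 0, 0, 0, 0.0, 0, 0, -0.03, 0, 0, 0, 0.0, 0, 0, -0.045, 0, 0, 0, 0.0, 0, 0, -0.06, 0, 0, 0, 0.0, 0, 0, -0.08, 0, 0, 0, 0.0, 0, 0, -0.11, 0, 0, 0, 0.0, 0, 0, -0.14, 0, 0, 0, 0.0])

```text
time: 27.55
tool_pos: [0.6102, -0.3125, 0.2163]
ee_rot: [-3.137, 0.0, 1.617]
wrist_force: [-0.0, 0.4, -0.9]
width: 0.0078
finger_force: 30.0
```

```bash
python3 - <<'E'
from h import *
o=robot.get_obs(); print(o['width'],o['finger_force'],o['ee_rot'],rel([.56,.285,.20]))
E
```

```text
0.0078051862626446955 29.99798744916916 [-3.13650077e+00  2.58275783e-04  1.61706893e+00] [array([ 0.5992, -0.0224,  0.0163])]
```

Request:
servo_tool(commands=[0.05, 0, 0.0, 0, 0, 0, 0.0, 0.1, -0.003, 0.0, 0, 0, 0, 0.0, 0.15, -0.005, 0.0, 0, 0, 0, 0.0, 0.2, -0.008, 0, 0, 0, 0, 0, 0.25, -0.01, 0, 0, 0, 0, 0, 0.3, -0.013, 0, 0, 0, 0, 0, 0.35, -0.016, 0, 0, 0, 0, 0, 0.4, -0.02, 0, 0, 0, 0, 0, 0.4, -0.02, 0.0, 0, 0, 0, 0])

```text
time: 28.68
tool_pos: [0.5714, 0.0893, 0.216]
ee_rot: [-3.138, -0.001, 1.622]
wrist_force: [0.0, 0.8, -0.6]
width: 0.0081
finger_force: 30.0
```

Request:
servo_tool(commands=[0.04, 0, 0.0, -7, 0, 0, 0.0, 0.08, 0, 0.0, -14, 0, 0, 0.0, 0.12, 0, 0.0, -21, 0, 0, 0.0, 0.16, -0.003, 0, -28, 0, 0, 0, 0.2, -0.003, 0.016, -35, 0, 0, 0, 0.2, -0.003, 0.016, -35, 0, 0, 0, 0.2, -0.003, 0.016, -35, 0, 0, 0])

```text
time: 29.55
tool_pos: [0.5604, 0.2849, 0.1997]
ee_rot: [2.535, 0.0, 1.616]
wrist_force: [-0.2, -0.8, -0.4]
width: 0.0079
finger_force: 30.0
```

```bash
python3 - <<'E'
from h import *
o=robot.get_obs(); print(o['width'],o['finger_force'],rel([.56,.285,.117]))
E
```

```text
0.007947967734710105 29.99810814857483 [array([ 0.0002, -0.0474,  0.0677])]
```

Request:
servo_tool(commands=[0, -0.025, 0.035, 0, 0, 0, 0, 0, -0.038, 0.055, 0, 0, 0, 0, 0, -0.047, 0.067, 0, 0, 0, 0, 0, -0.047, 0.067, 0, 0, 0, 0, 0, -0.047, 0.067, 0, 0, 0, 0])

```text
time: 30.18
tool_pos: [0.5605, 0.2858, 0.1187]
ee_rot: [2.533, -0.001, 1.616]
wrist_force: [0.6, 0.3, 0.5]
width: 0.0078
finger_force: 30.0
```

Request:
servo_tool(commands=[0, 0, 0, 0, 0, 0, 0.03, 0, 0, 0, 0, 0, 0, 0.03, 0, 0, 0, 0, 0, 0, 0.03, 0, 0, -0.02, 0, 0, 0, 0.03, 0, 0, -0.045, 0, 0, 0, 0.03, 0, 0, -0.08, 0, 0, 0, 0.03, 0, 0.05, -0.14, 0, 0, 0, 0.05, 0, 0.05, -0.14, 15, 0, 0, 0.05, 0, 0.05, -0.14, 15, 0, 0, 0.05])

```text
time: 31.3
tool_pos: [0.5225, 0.2847, 0.2652]
ee_rot: [2.793, -0.004, 1.617]
wrist_force: [0.6, -0.8, -0.0]
width: 0.05
finger_force: 0.0
```

```bash
python3 - <<'E'
from h import *
t=shot('top');c=shot('scene')
for s,n in((t,'top'),(c,'scene')):
    for d in spotter.trace('bike_key',s)[:1]: print(n,d['conf'],d['box'])
    g=[x for x in blobs(s['img'],(45,80,40),(80,255,255),8)]; print(g[:6])
    for x in g: print(atz(s,*x[1],.011).round(4))
print(robot.get_obs()['ee_rot'],rel([.50,-.08,.26]))
E
```

```text
top 0.61 [340.9, 256.1, 16.6, 17.2]
[([184, 252, 6, 9, 19], [186.5, 255.7]), ([173, 254, 30, 28, 133], [189.7, 268.9]), ([189, 255, 6, 4, 9], [191.6, 256.7]), ([350, 256, 9, 9, 51], [353.9, 260.4]), ([165, 264, 6, 3, 8], [167.5, 264.8]), ([176, 266, 6, 8, 13], [179.1, 269.5])]
[0.4681 0.4278 0.011 ]
[0.4233 0.4158 0.011 ]
[0.4648 0.4101 0.011 ]
[ 0.4542 -0.1411  0.011 ]
[0.4368 0.4929 0.011 ]
[0.4211 0.4524 0.011 ]
[0.4197 0.5075 0.011 ]
[0.4059 0.4891 0.011 ]
[0.3879 0.4884 0.011 ]
[0.3945 0.5104 0.011 ]
[0.3804 0.4505 0.011 ]
[0.3674 0.5046 0.011 ]
[0.3688 0.3715 0.011 ]
[0.3358 0.5133 0.011 ]
[0.3558 0.4718 0.011 ]
[0.341  0.3498 0.011 ]
[0.3169 0.3334 0.011 ]
[0.2949 0.4833 0.011 ]
[0.3005 0.3257 0.011 ]
[0.2448 0.295  0.011 ]
[0.2255 0.2833 0.011 ]
[0.2182 0.4424 0.011 ]
[0.1996 0.2674 0.011 ]
[0.199  0.2881 0.011 ]
[0.187  0.4221 0.011 ]
[0.1887 0.3426 0.011 ]
[0.1693 0.3638 0.011 ]
[0.1574 0.4039 0.011 ]
[0.1595 0.2623 0.011 ]
[0.162  0.3358 0.011 ]
[0.1383 0.2543 0.011 ]
[0.1225 0.237  0.011 ]
[0.1133 0.3486 0.011 ]
[0.0928 0.3155 0.011 ]
[0.064  0.1995 0.011 ]
[0.0701 0.2164
[... 348 characters left out ...]
0.2523  0.011 ]
[-0.1419  0.0918  0.011 ]
[-0.1641  0.2172  0.011 ]
[-0.1961  0.2091  0.011 ]
[-0.1997  0.1819  0.011 ]
[-0.2194  0.1932  0.011 ]
[-0.226  0.147  0.011]
[-0.2341  0.0475  0.011 ]
[-0.254   0.0888  0.011 ]
[-0.2518  0.1821  0.011 ]
[-0.2499  0.0191  0.011 ]
[-0.2644  0.1546  0.011 ]
[-0.2565  0.0384  0.011 ]
[-0.2604  0.0614  0.011 ]
[-0.2706  0.1409  0.011 ]
scene 0.72 [266.7, 269.1, 13.7, 19.7]
[([342, 46, 49, 38, 493], [364.9, 64.0]), ([291, 83, 9, 19, 61], [294.1, 94.1]), ([264, 279, 12, 13, 101], [269.6, 284.9])]
[-0.316   0.6822  0.011 ]
[-0.2791  0.3466  0.011 ]
[ 0.4551 -0.1435  0.011 ]
[2.79797369e+00 5.97281072e-04 1.61687542e+00] [array([-0.3625, -0.0349, -0.013 ])]
```

```bash
python3 - <<'E'
from h import *
print(rel([.454,-.142,.22]))
E
```

```text
[array([-0.4223, -0.0943,  0.0083])]
```

Request:
servo_tool(commands=[-0.06, -0.015, 0, 10, 0, 0, 0.06, -0.12, -0.03, 0, 20, 0, 0, 0.06, -0.18, -0.045, 0, 20, 0, 0, 0.06, -0.24, -0.06, 0, 20, 0, 0, 0.06, -0.3, -0.075, 0, 20, 0, 0, 0.06, -0.36, -0.09, 0, 20, 0, 0, 0.06, -0.4, -0.094, 0.008, 20, 0, 0, 0.06, -0.422, -0.094, 0.008, 20, 0, 0, 0.06, -0.422, -0.094, 0.008, 20, 0, 0, 0.06])

```text
time: 32.62
tool_pos: [0.4533, -0.1419, 0.2196]
ee_rot: [-3.135, -0.0, 1.615]
wrist_force: [-0.4, 0.9, 0.7]
width: 0.06
finger_force: 0.0
```

Request:
servo_tool(commands=[0, 0, 0, 0, 0, -10, 0.06, 0, 0, 0, 0, 0, -20, 0.06, 0, 0, 0, 0, 0, -30, 0.06, 0, 0, 0, 0, 0, -41.4, 0.06, 0, 0, 0, 0, 0, -41.4, 0.06, 0, 0, 0, 0, 0, -41.4, 0.06])

```text
time: 33.38
tool_pos: [0.4543, -0.1406, 0.2208]
ee_rot: [-3.138, -0.004, 2.339]
wrist_force: [-0.2, -0.4, 0.2]
width: 0.0602
finger_force: 0.0
```

```bash
python3 - <<'E'
from h import *
s=shot('wrist'); cv2.imwrite('pics/w6.png',cv2.convertScaleAbs(s['img'],alpha=1.4))
I=cv2.imread('pics/w6.png')
for x in blobs(I,(45,90,50),(80,255,255)): print(x, atz(s,*x[1],.011).round(4))
print(tool()[:3,3].round(4),proj(s,[.454,-.142,.011]),rel([.454,-.142,.014],44))
E
```

```text
([310, 212, 21, 28, 500], [320.0, 224.9]) [ 0.452  -0.1426  0.011 ]
[ 0.4543 -0.1408  0.2208] [321.61806825 225.72754684] [array([-0.0014, -0.0003,  0.2068]), np.float64(-0.0)]
```

View pics/w6.png

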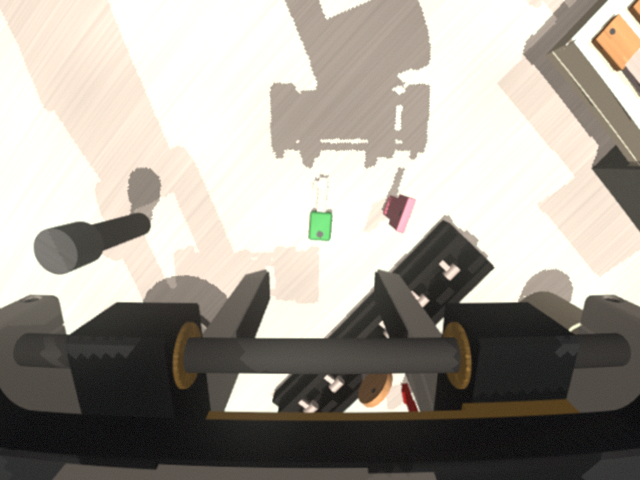

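Key lies in line with the hand at (320,225), blade up to (322,180). The pink tag at (400,212) is about 90 mm aside, and the rail keeps only the round tag (375,390).

Request:
servo_tool(commands=[0, -0.002, 0.06, 0, 0, 0, 0.055, 0, -0.002, 0.12, 0, 0, 0, 0.055, 0, -0.002, 0.17, 0, 0, 0, 0.055, 0, -0.002, 0.195, 0, 0, 0, 0.055, 0, -0.002, 0.206, 0, 0, 0, 0.055, 0, -0.002, 0.206, 0, 0, 0, 0.03, 0, -0.002, 0.206, 0, 0, 0, 0.0, 0, -0.002, 0.206, 0, 0, 0, 0.0, 0, -0.002, 0.206, 0, 0, 0, 0.0])

```text
time: 34.55
tool_pos: [0.4529, -0.1434, 0.0163]
ee_rot: [-3.139, -0.001, 2.34]
wrist_force: [0.3, 0.4, 3.2]
width: 0.0258
finger_force: 29.4
```

Request:
servo_tool(commands=[0, 0, -0.0, 0, 0, 0, 0, 0, 0, -0.02, 0, 0, 0, 0, 0, 0, -0.06, 0, 0, 0, 0, 0, 0, -0.12, 0, 0, 0, 0, 0, 0, -0.18, 0, 0, 0, 0, 0, 0, -0.18, 0, 0, 0, 0])

```text
time: 35.3
tool_pos: [0.4555, -0.1442, 0.2009]
ee_rot: [3.141, 0.007, 2.34]
wrist_force: [0.6, 0.5, -0.5]
width: 0.0254
finger_force: 29.4
```

```bash
python3 - <<'E'
from h import *
o=robot.get_obs(); print(o['width'],o['finger_force'],o['joint_positions'].round(2),rel([.55,.24,.20],44))
E
```

```text
0.02541957273289489 29.430030584335327 [-0.42 -0.08  1.57 -0.    1.64 -1.19] [array([ 0.2104,  0.335 , -0.0006]), np.float64(0.1)]
```

Request:
servo_tool(commands=[0.033, 0.053, 0, 0, 0, 0, 0, 0.067, 0.106, 0, 0, 0, 0, 0, 0.1, 0.16, 0, 0, 0, 0, 0, 0.133, 0.212, 0, 0, 0, 0, 0, 0.166, 0.265, 0, 0, 0, 0, 0, 0.19, 0.3, 0, 0, 0, 0, 0, 0.203, 0.321, 0, 0, 0, 0, 0, 0.203, 0.321, 0, 0, 0, 0, 0, 0.203, 0.321, 0, 0, 0, 0, 0])

```text
time: 36.42
tool_pos: [0.5422, 0.2247, 0.1939]
ee_rot: [-3.136, -0.003, 2.338]
wrist_force: [1.2, -0.3, -0.5]
width: 0.0256
finger_force: 29.4
```

```bash
python3 - <<'E'
from h import *
o=robot.get_obs(); print(o['width'],o['finger_force'],rel([.545,.225,.092]))
s=shot('wrist'); cv2.imwrite('pics/w7.png',cv2.convertScaleAbs(s['img'],alpha=1.4))
E
```

```text
0.025605861877272776 29.429965317249298 [array([-0.0021,  0.0028,  0.1019])]
```

View pics/w7.png

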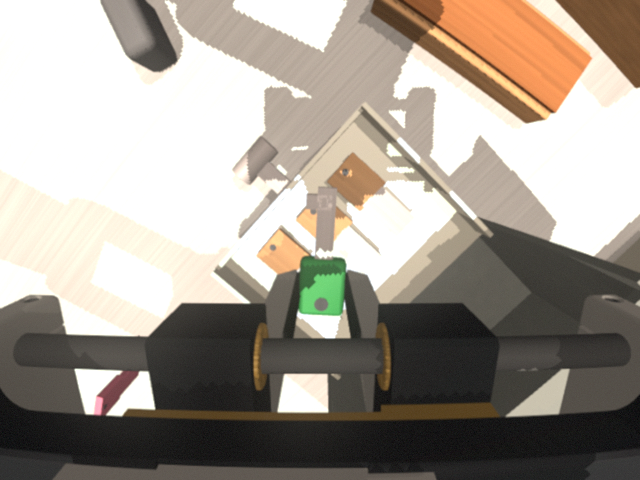

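All three tags lie on the tray at (285,253), (325,220) and (357,180), and the key is held at (322,290). Lower and release it.

Request:
servo_tool(commands=[0, 0.001, 0.05, 0, 0, 0, 0, 0, 0.001, 0.08, 0, 0, 0, 0, 0, 0.001, 0.102, 0, 0, 0, 0, 0, 0.001, 0.102, 0, 0, 0, 0, 0, 0.001, 0.102, 0, 0, 0, 0.05, 0, 0.001, 0.102, 0, 0, 0, 0.05, 0, 0.001, 0.102, 0, 0, 0, 0.05, 0, 0.001, 0.06, 0, 0, 0, 0.05, 0, 0.001, 0, 0, 0, 0, 0.05, 0, 0.001, -0.06, 0, 0, 0, 0.06])

```text
time: 37.72
tool_pos: [0.5431, 0.2269, 0.2564]
ee_rot: [-3.138, -0.003, 2.34]
wrist_force: [0.4, 0.5, 0.8]
width: 0.057
finger_force: 0.0
```

```bash
python3 - <<'E'
from h import *
o=robot.get_obs(); print(o['width'],o['finger_force'],rel([.40,.23,.26],90))
E
```

```text
0.05697306553850592 0.0 [array([ 0.1018, -0.1007, -0.0029]), np.float64(-45.9)]
```

```bash
python3 - <<'E'
from h import *
print(rel([.443,.234,.20],90))
E
```

```text
[array([ 0.0746, -0.0668,  0.0569]), np.float64(-45.9)]
```

Request:
servo_tool(commands=[0.03, -0.03, 0, 0, 0, -10, 0.08, 0.06, -0.05, 0, 0, 0, -20, 0.08, 0.075, -0.067, 0, 0, 0, -30, 0.08, 0.075, -0.067, 0.03, 0, 0, -40, 0.08, 0.075, -0.067, 0.057, 0, 0, -46, 0.08, 0.075, -0.067, 0.057, 0, 0, -46, 0.07, 0.075, -0.067, 0.057, 0, 0, -46, 0.07])

```text
time: 38.6
tool_pos: [0.4433, 0.2344, 0.1993]
ee_rot: [3.141, -0.003, 3.141]
wrist_force: [0.3, -0.3, 0.3]
width: 0.0705
finger_force: 0.0
```

```bash
python3 - <<'E'
from h import *
s=shot('wrist'); t=shot('scene')
cv2.imwrite('pics/w8.png',cv2.convertScaleAbs(np.hstack([cv2.resize(s['img'],(400,300)),cv2.resize(t['img'][170:320,330:530],(400,300))]),alpha=1.4))
for d in spotter.trace('flap_grip',s): print(d['conf'],d['box'])
print(rel([.443,.234,.048],90),proj(s,[.443,.234,.056]))
E
```

```text
0.85 [218.3, 227.1, 210.3, 191.8]
[array([ 0.0002, -0.0006,  0.1516]), np.float64(0.0)] [321.38102856 236.89138131]
```

View pics/w8.png

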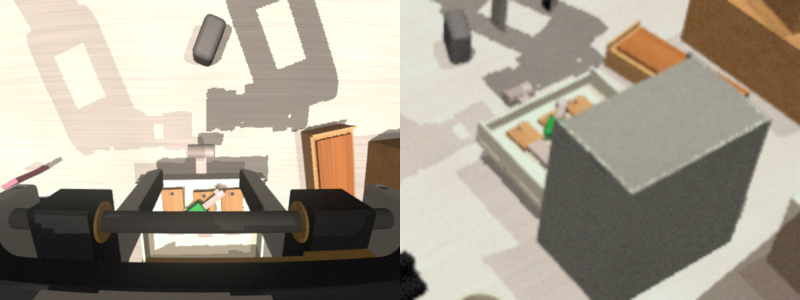

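Three tags and the key are on the tray, and the bar is at (200,150) in the left half, where predicted. Grip it and close.

Request:
servo_tool(commands=[0, 0, 0.06, 0, 0, 0, 0.07, 0, 0, 0.11, 0, 0, 0, 0.07, 0, 0, 0.14, 0, 0, 0, 0.07, 0, 0, 0.151, 0, 0, 0, 0.07, 0, 0, 0.151, 0, 0, 0, 0.07, 0, 0, 0.151, 0, 0, 0, 0.03, 0, 0, 0.151, 0, 0, 0, 0.03, 0, 0, 0.151, 0, 0, 0, 0.03, 0, 0, 0.151, 0, 0, 0, 0.03])

```text
time: 39.88
tool_pos: [0.4425, 0.2339, 0.0477]
ee_rot: [-3.141, -0.004, -3.14]
wrist_force: [0.3, -0.9, 3.1]
width: 0.0397
finger_force: 30.0
```

Request:
servo_tool(commands=[0, 0, -0.014, 0, 0, 0, 0.03, -0.002, 0, -0.034, 0, 0, 0, 0.03, -0.006, 0, -0.054, 0, 0, 0, 0.03, -0.011, 0, -0.073, 0, 0, 0, 0.03, -0.02, 0, -0.091, 0, 0, 0, 0.03, -0.029, 0.001, -0.109, 0, 0, 0, 0.03, -0.04, 0.001, -0.125, 0, 0, 0, 0.03, -0.053, 0.001, -0.141, 0, 0, 0, 0.03, -0.053, 0.001, -0.141, 0, 0, 0, 0.03])

```text
time: 41.0
tool_pos: [0.4948, 0.2348, 0.1884]
ee_rot: [-3.141, -0.008, -3.141]
wrist_force: [-3.6, -2.1, 2.4]
width: 0.0397
finger_force: 30.0
```

Request:
servo_tool(commands=[-0.014, 0, -0.014, 0, 0, 0, 0.03, -0.03, 0.001, -0.026, 0, 0, 0, 0.03, -0.047, 0.001, -0.037, 0, 0, 0, 0.03, -0.064, 0.001, -0.046, 0, 0, 0, 0.03, -0.083, 0.002, -0.054, 0, 0, 0, 0.03, -0.102, 0.002, -0.059, 0, 0, 0, 0.03, -0.12, 0.003, -0.062, 0, 0, 0, 0.03, -0.12, 0.003, -0.062, 0, 0, 0, 0.03])

```text
time: 42.0
tool_pos: [0.6169, 0.237, 0.2514]
ee_rot: [-3.14, -0.002, 3.141]
wrist_force: [-0.6, -3.8, 5.4]
width: 0.0395
finger_force: 30.0
```

Request:
servo_tool(commands=[-0.008, 0, -0.001, 0, 0, 0, 0.03, -0.016, 0, -0.002, 0, 0, 0, 0.03, -0.022, 0, -0.002, 0, 0, 0, 0.03, -0.022, 0, -0.002, 0, 0, 0, 0.03])

```text
time: 42.5
tool_pos: [0.6382, 0.2373, 0.2537]
ee_rot: [-3.141, -0.002, 3.141]
wrist_force: [-1.6, -2.7, 6.1]
width: 0.0396
finger_force: 30.0
```

Request:
servo_tool(commands=[-0.004, 0, 0, 0, 0, 0, 0.03, -0.006, 0, 0, 0, 0, 0, 0.03, -0.006, 0, 0, 0, 0, 0, 0.03])

```text
time: 42.88
tool_pos: [0.6438, 0.2374, 0.2539]
ee_rot: [-3.141, -0.002, 3.141]
wrist_force: [-2.2, -3.7, 6.3]
width: 0.0392
finger_force: 30.0
```

Request:
servo_tool(commands=[-0.004, 0, 0, 0, 0, 0, 0.03, -0.006, 0, 0, 0, 0, 0, 0.03, -0.006, 0, 0, 0, 0, 0, 0.03])

```text
time: 43.25
tool_pos: [0.6499, 0.2376, 0.254]
ee_rot: [-3.141, -0.002, 3.141]
wrist_force: [-2.9, -3.3, 6.7]
width: 0.0395
finger_force: 30.0
```

Request:
servo_tool(commands=[-0.004, 0, 0, 0, 0, 0, 0.03, -0.008, 0, 0, 0, 0, 0, 0.03, -0.008, 0, 0, 0, 0, 0, 0.03])

```text
time: 43.62
tool_pos: [0.6534, 0.2376, 0.2539]
ee_rot: [-3.14, -0.013, -3.141]
wrist_force: [-14.0, -4.4, 9.4]
width: 0.0395
finger_force: 29.9
```

The stop is reached (14 N). Release, back off and check.

Request:
servo_tool(commands=[0.001, 0, 0, 0, 0, 0, 0.03, 0.001, 0, 0, 0, 0, 0, 0.06, 0.001, 0, 0, 0, 0, 0, 0.07, 0.001, 0, -0.03, 0, 0, 0, 0.07, 0.001, 0, -0.08, 0, 0, 0, 0.07, 0.05, 0, -0.14, 0, 0, 0, 0.07, 0.11, 0, -0.15, 0, 0, 0, 0.07, 0.17, 0, -0.15, 0, 0, 0, 0.07, 0.22, 0, -0.15, 0, 0, 0, 0.07])

```text
time: 44.75
tool_pos: [0.4372, 0.2384, 0.4025]
ee_rot: [3.14, -0.003, -3.14]
wrist_force: [0.1, 0.8, 1.1]
width: 0.0701
finger_force: 0.0
```

Request:
servo_tool(commands=[0.06, 0, 0, 0, 0, 0, 0.07, 0.1, 0, 0, 0, 0, 0, 0.07, 0.1, 0, 0, 0, 0, 0, 0.07, 0.1, 0, 0, 0, 0, 0, 0.07, 0.1, 0, 0, 0, 0, 0, 0.07, 0.1, 0, 0, 0, 0, 0, 0.07])

```text
time: 45.5
tool_pos: [0.3399, 0.2381, 0.4016]
ee_rot: [-3.141, -0.007, 3.142]
wrist_force: [0.3, -0.6, -0.6]
width: 0.0701
finger_force: 0.0
```

```bash
python3 - <<'E'
from h import *
s=shot('scene');t=shot('top')
a=cv2.resize(s['img'][170:320,370:530],(400,375),interpolation=cv2.INTER_CUBIC);b=cv2.resize(t['img'][140:290,180:340],(400,375),interpolation=cv2.INTER_CUBIC)
cv2.imwrite('pics/end.png',cv2.convertScaleAbs(np.hstack([a,b]),alpha=1.6))
for d in spotter.trace('flap_grip',t)[:2]: print(d['conf'],d['box'])
for k in('bike_key','tag_a','round_tag'):
    for x in(s,t): print(k,[(round(d['conf'],2),d['box']) for d in spotter.trace(k,x)])
E
```

```text
0.62 [199.8, 190.2, 66.7, 14.4]
bike_key []
bike_key []
tag_a [(0.68, [295.4, 262.1, 13.4, 25.9]), (0.66, [285.3, 349.6, 7.4, 24.4]), (0.58, [320.2, 337.3, 13.3, 29.3]), (0.54, [353.3, 316.8, 39.9, 44.1])]
tag_a [(0.38, [374.3, 210.6, 12.0, 2.8])]
round_tag [(0.74, [262.9, 317.5, 17.6, 16.6]), (0.61, [354.3, 318.2, 38.6, 39.9])]
round_tag [(0.51, [373.1, 208.8, 13.4, 7.1])]
```

View pics/end.png

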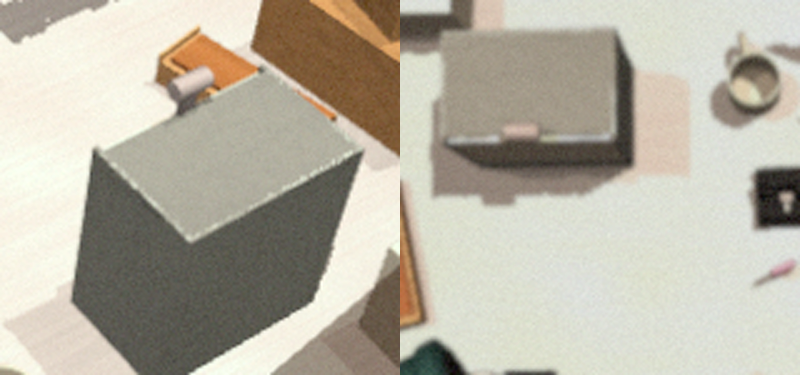

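```bash
python3 - <<'E'
from h import *
s=shot('scene');t=shot('top')
print(tri((t,228.3,192.3),(s,446.5,202.5)),atz(t,228.3,192.3,.266).round(4))
print('roof front',[atz(t,*p,.233).round(4) for p in[(197.5,194.5),(264.8,194)]],'back',[atz(t,*p,.233).round(4) for p in[(197,152.4),(265,151.6)]])
I=t['img'][180:212,[205,215,222,228,234,245,255]].mean(2); print(I.astype(int).T.tolist())
E
```

```text
(array([0.64363083, 0.23858971, 0.26459872]), [np.float64(0.0006786755370498205), np.float64(0.0008584922501677944)]) [0.6434 0.2383 0.266 ]
roof front [array([0.6425, 0.3371, 0.233 ]), array([0.6437, 0.1359, 0.233 ])] back [array([0.7703, 0.3421, 0.233 ]), array([0.7717, 0.1371, 0.233 ])]
[[90, 93, 93, 92, 92, 93, 93, 94, 92, 91, 92, 91, 91, 93, 99, 109, 106, 77, 53, 41, 35, 41, 53, 66, 78, 80, 83, 80, 84, 84, 83, 84], [96, 93, 94, 96, 97, 96, 93, 93, 95, 94, 95, 93, 95, 97, 107, 114, 104, 76, 52, 40, 45, 42, 42, 41, 39, 33, 43, 60, 72, 81, 80, 81], [91, 91, 95, 93, 94, 95, 92, 92, 91, 94, 103, 115, 111, 101, 89, 74, 59, 45, 41, 44, 39, 42, 43, 46, 39, 34, 35, 50, 61, 72, 78, 82], [94, 96, 94, 96, 93, 97, 95, 95, 96, 99, 109, 117, 116, 106, 92, 74, 51, 45, 40, 42, 47, 39, 38, 43, 36, 31, 39, 48, 55, 65, 67, 74], [92, 90, 94, 95, 95, 92, 94, 93, 90, 93, 97, 102, 103, 93, 87, 70, 58, 47, 44, 41, 43, 44, 38, 42, 35, 33, 36, 50, 60, 61, 64, 76], [90, 94, 97, 95, 96, 98, 95, 94, 95, 96, 94, 95, 93, 95, 107, 112, 92, 62, 45, 47, 44, 40, 43, 38, 37, 31, 44, 55, 57, 64, 70, 74], [93, 91, 96, 95, 96, 96, 94, 96, 95, 94, 94, 94, 91, 92, 102, 103, 79, 57, 47, 40, 40, 38, 42, 41, 36, 36, 45, 49, 61, 63, 70, 79]]
```

```bash
python3 -c "
from bench import close_job
print(close_job())"
```

```text
the job is handed in; nothing more can be done
None
```

I handed the job in with three square tags and the green bike key loaded, the flap pushed to its stop, and the round tag still on the rail. The last pictures showed the flap flush with the roof and no tag or key left outside, but I couldn't see inside the box and the hand-in returned no verdict.

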